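# Snap the slide case shut and hold it in the corner of the fence

### The arm

A 6-joint arm with a two-finger parallel gripper is mounted at the origin on the work surface. World frame = base frame: x ahead of the robot, y to its left, z up, the work surface at z = 0. Lengths are in m, angles in rad, forces in N, time in s.
With the tool pointing down it reaches from about 0.325 to 0.85 m from the base axis. Payload 4.4 kg.
Tool frame: the origin (TCP) lies on the centre line of the jaws, within the pads' length; the fingertips stand 11 mm ahead of it and the grasp point (between the pads) lies 8 mm behind it (r.finger_overhang is the distance from the TCP to the fingertips, in m); x points along the fingers, y is the direction in which the jaws open and shut, and the axes are right-handed (so a half turn about x gives the same grasp; the last joint's range is limited). The gripper opens to 94 mm and grips with 3 to 60 N. Pads are 16 mm wide; open, the fingers measure 119 mm over their backs; the gripper's body (75 mm by 177 mm) begins 78 mm behind the grasp point.
Start: joints at [-1.29, 0.207, 1.542, -0, 1.393, -0.15], TCP at [0.24, -0.522, 0.177] pointing down, gripper open.
Joint ranges: [-2.73, 2.73], [-0.86, 2.22], [0.23, 2.46], [-1.11, 4.25], [0.08, 2.63], [-2.82, 2.82]. Speed limits (rad/s): [2.79, 2.79, 3.14, 3.14, 3.14, 3.14].

### API

Orientations are given as a unit quaternion [x, y, z, w].
In Python, from workcell import sense, grab_frame, camera_params, ticket, r gives the robot as it stands.
- The arm moves only by the shell command python3 -m crank 'ROWS'. ROWS is text: rows parted by semicolons, each of 7 numbers parted by spaces: the shift along the tool's x, y, z in m, then the turn, a rotation vector about the tool's x, y, z in rad, then the opening, from -1 (shut) to 1 (fully open). A call has exactly 8 rows; each row is the pose to reach, as a shift and turn from the pose measured when the call began, along the tool's axes at that moment; what a row does not reach only later rows make up. A row lasts 1/8 s, in which the tool goes at most 62.5 mm and 10.7 degrees, less where a joint would pass 70% of its speed; a pose out of reach is approached as far as the arm can. A call with a gripper value outside its range is refused whole. The fingers move at their own pace and stop on an object; the grip force is fixed at half the most. Time passes only in rows, so rows that repeat a pose let the fingers close, or fill a call up. It gives the time, the measured TCP pose, the force and the opening at its end, in the units of the state.
- sense(): the state, without advancing time (a new reading comes with each control period).
- grab_frame(name): name is "scene" or "top"; returns the picture (420x560x3 uint8, red, green, blue); there is no depth.
- camera_params(name): a dict with "fx", "fy", "cx", "cy" (pixels), "xyz" and "orientation" of the camera in the world. Camera axes: x right, y down, z forward; pixel columns grow to the right and rows downward; lengths in m; the calibration is good to about 2 mm. A picture is of the moment at which its call begins. camera_params takes no time and is no camera call.
- ticket.close_job(): hands the job in, once; it reports no verdict.
The state is a dict: "clock": time; "joints": joint angles; "joint_velocities": joint speeds; "joint_torque": joint torques, N m; "tool_pos": TCP position; "tcp_rot": TCP orientation; "wrist_force": force on the tool from outside, world axes, zero at the start; "ft_torque": the same for the moment, N m; "gripper_width": finger opening in m.
Only numpy, scipy, OpenCV 4.12 (cv2) and the standard library are available. Lean on these libraries where they do the work, as an engineer would, in place of code of your own. Each camera call takes 0.05 s, during which the arm holds its last target. There are 200 camera calls.

### The job

Press the lid of the white slide case down until its catch snaps shut. Then bring the closed case flat against the long aluminium fence, with its end touching the stop block, and finish holding it there with one slanting push, about 12 newtons back against the fence and about 8 newtons down onto the bench at once; do not let go, I will put the seal on while you hold it. Go gently, it is light plastic, and leave the dishes, bottles, cup and swab holder alone.

Things in the scene. Friction and masses are not known exactly. Their poses are not given: they have to be found in the camera images.
- case: Slide case: loose white plastic box, 70 mm (its x) by 100 mm (its y), 32 mm high when shut (base 24, lid 8), plus the ridge on the lid; 0.45 kg in all. Smooth underside: friction with the bench about 0.25, which takes up some of the push. Origin at the centre of the underside; x points to the hinged side, which goes to the fence. Home: origin 35 mm from the fence face, 50 mm from the stop face.
- case_lid (a joint): Lid angle, rad: 0 shut, grows as it opens, at most 1.2. Hinge line along the case's y at case x = +35 mm, z = 24 mm (upper rim of the side that goes to the fence); the free edge is opposite. Stiff hinge: the lid stays where it is left (1 N at the free edge moves it). Below 0.15 rad it rides on a sprung catch, overcome with 6 to 10 N at the free edge; past about 0.06 it snaps to 0 and stays.
- lid_edge (a point): Middle of the lid's free edge, on the lid's outer (upper) face, 70 mm from the hinge.
- lid_ridge (a point): On the lid's outer face, mid-length at the foot of the ridge's side that looks to the free edge. The ridge is a bar on the lid: 56 mm long along the case's y, 8 mm thick, 10 mm high. Lid shut: this side stands upright at case x = +6 mm, foot at z = 32 mm, 41 mm from the free edge, so a fingertip resting on the lid can push on it towards the fence.
- fence: Long aluminium fence fixed to the bench: 300 mm long (its y), 50 mm high, 14 mm thick, with a foot behind it. Origin at the foot of its working face, in the middle of its length; the working face is the plane x = 0 and looks to -x (to the robot's side); its x points from the face into the fence, y along it, z up.
- stop: Aluminium stop block fixed to the bench at the fence, left (+y) of the case: 65 mm (its x) by 30 mm (its y), 30 mm high, round black knob on top to 44 mm. Axes parallel to the fence's. Origin on the bench in the corner of fence face and stop face; the working face is the plane y = 0, looks to -y, and runs from the fence 65 mm towards -x.
- table: The dark bench top (its upper face at z = 0) with a very thin light-blue pad lying on it.
- dish_stack: Leave alone: three closed round culture dishes in one piece, 90 mm across, 49 mm high; origin at the centre of the underside
- dish: Leave alone: one closed round culture dish, 90 mm across, 16 mm high; origin at the centre of the underside
- dropper_dark: Leave alone: small brown dropper bottle, 25 mm across, 79 mm high; origin at the centre of the underside
- dropper_pale: Leave alone: small white dropper bottle, 25 mm across, 79 mm high; origin at the centre of the underside
- cup: Leave alone: capped specimen cup, 68 mm across, 68 mm high; origin at the centre of the underside
- swab_holder: Leave alone: round black holder full of wrapped swabs, 66 mm across, 145 mm high; origin at the centre of the underside
Not all that is in view belongs to the job. What is shaped like the case but orange is not meant.

How it is judged:
By the outcome, as a careful person would: the job done as asked, in the order asked, and still so for the second after the job is handed in, while the arm keeps its last pose, push and grip.
It also fails if it takes over 69 s, if anything falls off the work surface, if the arm or the gripper's body presses on something with over 40 N, if the wrist force passes 120 N, or if a joint passes its speed limit or range.

## Working session

There is one attempt and no reset: what is moved stays moved. The work goes in short steps, Python scripts to look and compute and a shell command to move; the robot and the scene stay as the last step left them, time stands still between calls to the robot, and variables do not carry over. Pictures are saved under pics/ and viewed, about 8 in all and at most 12, crops included, and the job is handed in when it is done.

```bash
mkdir -p pics; ls; python3 - <<'E'
from workcell import *
import cv2
for n in("scene","top"):
    cv2.imwrite(f"pics/{n}0.png",cv2.resize(grab_frame(n),None,fx=1.42,fy=1.42,interpolation=cv2.INTER_CUBIC)[:,:,::-1]); print(camera_params(n))
print(sense())
E
```

```text
pics
{'fx': 426.1169789779509, 'fy': 426.1169789779509, 'cx': 284.3472287851737, 'cy': 208.31396214345193, 'xyz': array([1.15949143, 0.05587628, 0.69285213]), 'orientation': array([ 0.6270513 ,  0.69143299, -0.25896098, -0.248327  ])}
{'fx': 391.78285934596005, 'fy': 391.78285934596005, 'cx': 282.46239869322756, 'cy': 214.78545210307308, 'xyz': array([ 0.44481042, -0.00364178,  1.06581578]), 'orientation': array([ 0.70741589, -0.70288549,  0.0409287 , -0.06196438])}
{'clock': 0.1, 'joints': array([-1.29046612e+00,  2.07355284e-01,  1.54278847e+00, -1.19093832e-05,
        1.39349602e+00, -1.50525000e-01]), 'joint_velocities': array([-4.89492894e-04, -2.20308945e-03, -2.92931034e-03,  1.26377844e-03,
        1.74086031e-03,  5.03296949e-05]), 'joint_torque': array([ 6.22084444e-04, -3.71862602e+01, -2.82291359e+01,  7.02078128e-02,
        3.11327144e-02, -5.21826746e-05]), 'tool_pos': array([ 0.23990223, -0.52170537,  0.17610607]), 'tcp_rot': array([-0.69071046, -0.15187742,  0.69081262, -0.15043348]), 'wrist_force': array([-0.54266955, -0.12245128, -0.82963062]), 'ft_torque': array([0.00980258, 0.00601072, 0.01091775]), 'gripper_width': 0.09377256002025172}
```

View pics/scene0.png

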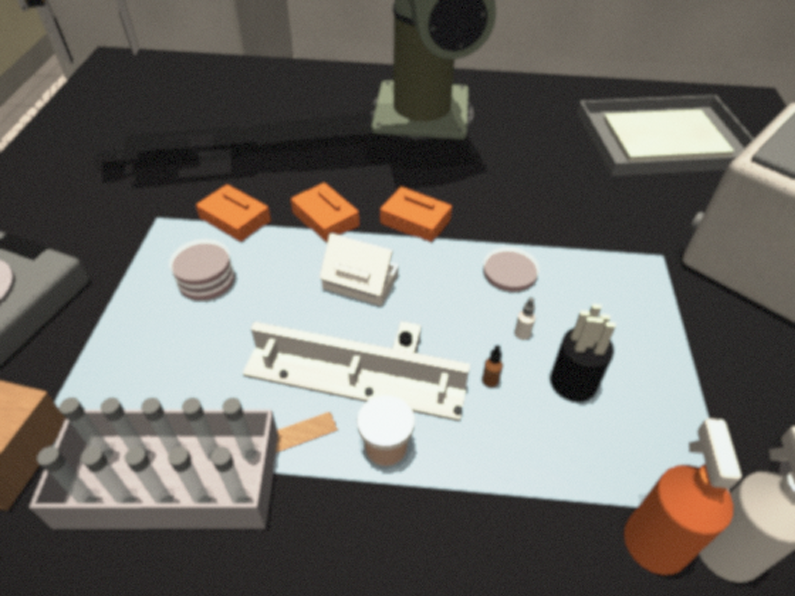

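View pics/top0.png

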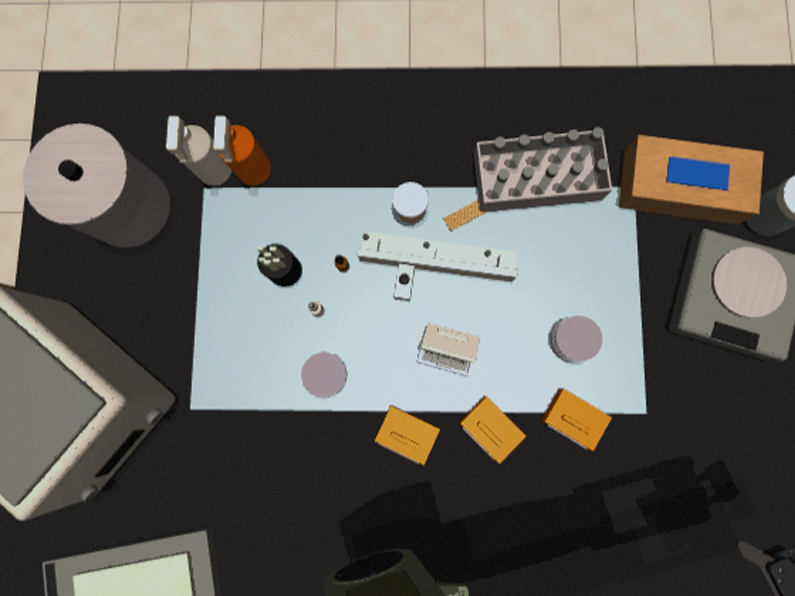

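The case is open at about (448,348) in the enlarged top view. The fence runs from (360,245) to (516,272), with the stop at (403,280). I'll enlarge crops of both views.

```bash
cat > h.py <<'E'
from workcell import *
import numpy as np, cv2
from scipy.spatial.transform import Rotation as R
def crop(n,u0,v0,w,h,f,fn):
    im=grab_frame(n)[v0:v0+h,u0:u0+w,::-1]
    cv2.imwrite(fn,cv2.resize(im,None,fx=f,fy=f,interpolation=cv2.INTER_CUBIC))
def ray(n,u,v,z):
    p=camera_params(n); d=R.from_quat(p['orientation']).apply([(u-p['cx'])/p['fx'],(v-p['cy'])/p['fy'],1])
    o=np.array(p['xyz']); return o+d*(z-o[2])/d[2]
def proj(n,X):
    p=camera_params(n); c=R.from_quat(p['orientation']).inv().apply(np.atleast_2d(X)-p['xyz'])
    return np.c_[p['fx']*c[:,0]/c[:,2]+p['cx'],p['fy']*c[:,1]/c[:,2]+p['cy']]
E
python3 - <<'E'
from h import *
crop("top",240,155,135,120,5.9,"pics/t1.png")
crop("scene",165,160,175,135,4.4,"pics/s1.png")
E
```

```text
(no output)
```

View pics/t1.png

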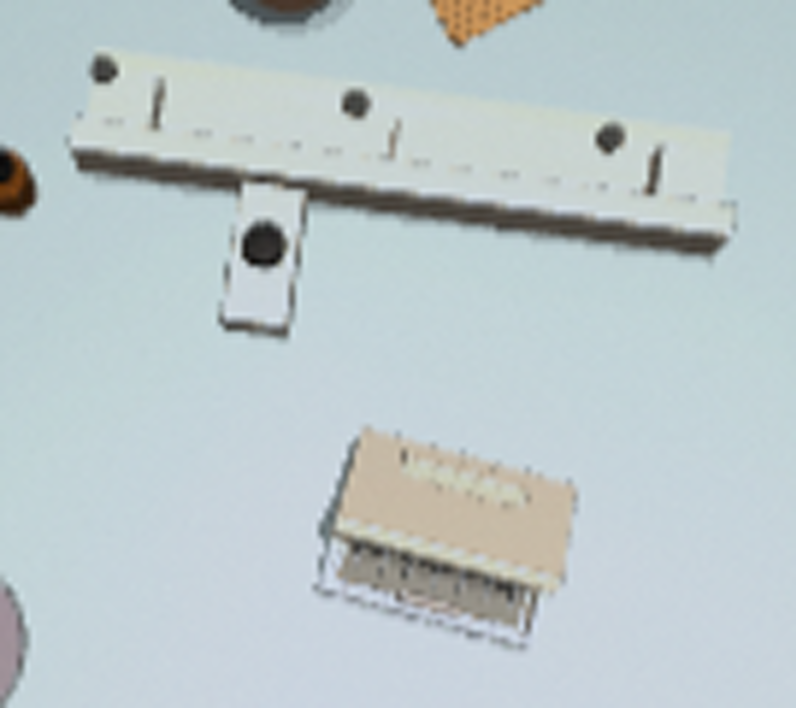

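View pics/s1.png

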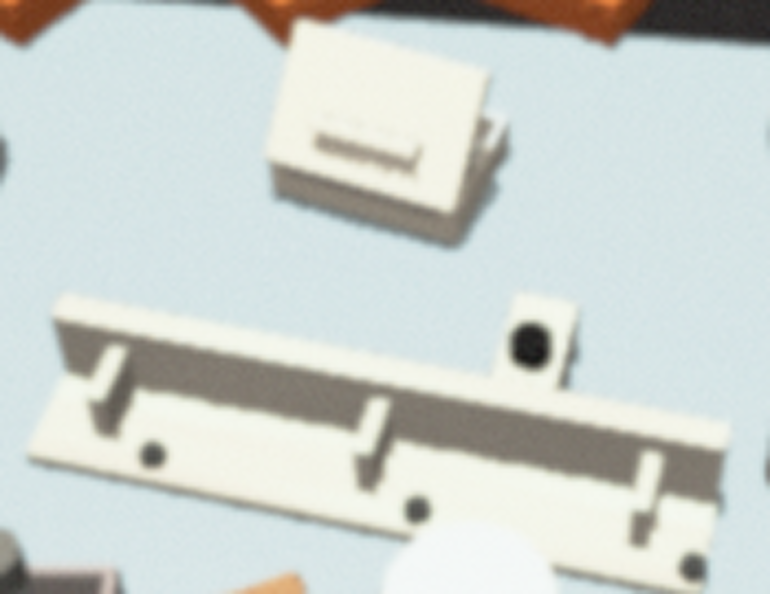

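The top crop shows the fence's front top edge from (75,150) to (728,234). The stop's top front corners are at (222,318) and (290,327), and the lid's hinge edge runs from (365,430) to (575,487). The scene crop shows the lid's free edge from (300,20) to (488,72) and the base corners at (278,195) and (455,247). I'll fit the poses from these.

```bash
cat > fit.py <<'E'
from h import *
from scipy.optimize import least_squares
T=lambda u,v:("top",u/5.9+240-.4,v/5.9+155-.4)
S=lambda u,v:("scene",u/4.4+165-.4,v/4.4+160-.4)
def W(p,X):
    x,y,a=p[:3];c,s=np.cos(a),np.sin(a);return [x+c*X[0]-s*X[1],y+s*X[0]+c*X[1],X[2]]
def lid(th,d,h,y): return (.035-d*np.cos(th)+h*np.sin(th),y,.024+d*np.sin(th)+h*np.cos(th))
def run(f,obs,p0):
    g=lambda p:np.concatenate([proj(o[0],W(p,f(p,k)))[0]-o[1:] for k,o in obs])
    s=least_squares(g,p0,loss='soft_l1'); print(s.x,np.round(g(s.x).reshape(-1,2),1).tolist()); return s.x
E
python3 - <<'E'
from fit import *
# fence frame origin = params[0:3]; stop offset along y = p[3]
F=lambda p,k:(k[0],k[1]+(p[3] if k[3] else 0),k[2])
fo=[((0,.15,.05,0),T(75,150)),((0,-.15,.05,0),T(730,234)),((0,.15,0,0),T(82,168)),((0,-.15,0,0),T(715,254)),
((-.065,0,.03,1),T(290,327)),((-.065,.03,.03,1),T(222,318)),((0,0,.03,1),T(305,190)),
((0,-.15,.05,0),S(65,293)),((0,.15,.05,0),S(730,425)),((.014,-.15,.05,0),S(55,320)),((.014,.15,.05,0),S(722,450)),
((-.065,0,.03,1),S(517,292)),((-.065,.03,.03,1),S(578,303))]
f=run(F,fo,[.6,0,0,.05])
C=lambda p,k:lid(p[3],*k[1:]) if k[0] else k[1:]
co=[((1,0,.008,.05),T(365,430)),((1,0,.008,-.05),T(575,487)),((1,.07,.008,.05),T(343,518)),((1,.07,.008,-.05),T(562,577)),
((0,-.035,.05,.024),T(318,588)),((0,-.035,-.05,.024),T(525,647)),
((1,.07,.008,-.05),S(300,20)),((1,.07,.008,.05),S(488,72)),((1,0,.008,-.05),S(268,160)),((1,0,.008,.05),S(450,210)),
((0,.035,-.05,0),S(278,195)),((0,.035,.05,0),S(455,247))]
c=run(C,co,[.42,-.03,0,.6])
print("lid edge",W(c,lid(c[3],.07,.008,0)))
st=W(f,(0,f[3],0)); print("stop corner",st,"home",W(f,(-.035,f[3]-.05,0)))
s=sense();print(s['tool_pos'],R.from_quat(s['tcp_rot']).as_matrix())
E
```

```text
[ 0.66935494 -0.03702343 -0.13465726  0.04149059] [[-1.2, -0.9], [0.4, -0.0], [-0.4, 0.2], [-0.3, 0.2], [-0.6, -0.3], [-0.2, -0.3], [0.2, -0.6], [-1.1, -0.2], [0.3, -0.5], [-1.6, -0.9], [0.9, -0.1], [-0.6, -0.4], [0.1, -0.1]]
[ 0.51296275 -0.05835885 -0.26832426  0.83314494] [[-0.7, -1.0], [0.2, -0.5], [-1.6, -0.4], [-0.1, 0.4], [-0.4, -0.2], [1.1, 0.2], [-0.8, -0.4], [0.3, -0.2], [-1.2, -0.5], [0.6, 0.8], [-1.1, -1.1], [0.7, -0.4]]
lid edge [np.float64(0.5070248957393552), np.float64(-0.056726211728137375), np.float64(0.08118392464429526)]
stop corner [np.float64(0.6749250789471206), np.float64(0.004091565305052065), 0] home [np.float64(0.633529385721582), np.float64(-0.04075703090906707), 0]
[ 0.23998546 -0.52195471  0.17641638] [[-3.82706762e-04  4.17638933e-01 -9.08612995e-01]
 [ 1.36597928e-03 -9.08611996e-01 -4.17639049e-01]
 [-9.99998994e-01 -1.40097981e-03 -2.22754172e-04]]
```

Residuals are under about 1.5 px. The case is at (0.513, -0.058) with yaw -0.268 and the lid at 0.83 rad. Home is (0.6335, -0.0408) with yaw -0.135. Next I'll close the fingers and move over the lid's free edge.

```bash
python3 -m crank '0 -.034 -.048 -.109 0 0 -1; 0 -.068 -.096 -.218 0 0 -1; 0 -.102 -.144 -.327 0 0 -1; 0 -.136 -.192 -.436 0 0 -1; 0 -.170 -.240 -.545 0 0 -1; 0 -.204 -.288 -.654 0 0 -1; 0 -.238 -.336 -.763 0 0 -1; 0 -.272 -.384 -.872 0 0 -1'
cat > to.py <<'E'
# shift+turn from the current pose to a tool-down goal: case/fence style frame x y yaw, tip z
import sys; from h import *
def go(x,y,yaw,ztip):
    s=sense(); M=R.from_quat(s['tcp_rot']); 
    G=R.from_matrix(np.array([[0,np.cos(yaw),-np.sin(-yaw)*-1],[0,np.sin(yaw),-np.cos(yaw)],[-1,0,0]]))
    yv=np.array([np.cos(yaw),np.sin(yaw),0]); xv=np.array([0,0,-1.]); G=R.from_matrix(np.c_[xv,yv,np.cross(xv,yv)])
    d=M.inv().apply(np.array([x,y,ztip+r.finger_overhang])-s['tool_pos'])
    print("shift",np.round(d,4),"turn",np.round((M.inv()*G).as_rotvec(),3),"F",np.round(s['wrist_force'],2),"w",s['gripper_width'],"t",s['clock'],"p",np.round(s['tool_pos'],4))
C=(.513,-.0584,-.268)
def case(x,y,zt):
    c,s=np.cos(C[2]),np.sin(C[2]); go(C[0]+c*x-s*y,C[1]+s*x+c*y,C[2],zt)
E
python3 -c "
from to import *
case(-.004,0,.095)"
```

```text
clock: 1.2
tool_pos: [0.476, -0.1127, 0.177]
tcp_rot: [0.562, 0.43, -0.561, 0.429]
wrist_force: [0.3, -0.5, 0.8]
gripper_width: 0.0176
shift [ 0.071   0.0176 -0.062 ] turn [ 0.004 -0.001  0.   ] F [ 0.32 -0.53  0.79] w 0.017599039352558098 t 1.2 p [ 0.476  -0.1127  0.177 ]
```

```bash
python3 -m crank '0 .009 -.031 0 0 0 -1; 0.01 .0176 -.062 0 0 0 -1; .03 .0176 -.062 0 0 0 -1; .05 .0176 -.062 0 0 0 -1; .066 .0176 -.062 0 0 0 -1; .071 .0176 -.062 0 0 0 -1; .071 .0176 -.062 0 0 0 -1; .071 .0176 -.062 0 0 0 -1'
python3 -c "
from to import *
case(-.006,0,.081);case(-.016,0,.055);case(-.026,0,.042)
crop('scene',215,130,90,80,8,'pics/s2.png')"
```

```text
clock: 2.2
tool_pos: [0.5099, -0.0577, 0.1069]
tcp_rot: [0.562, 0.429, -0.561, 0.43]
wrist_force: [-0.1, 0.1, 0.7]
gripper_width: 0.0003
shift [ 0.0149 -0.0028 -0.0002] turn [ 0.003 -0.001 -0.001] F [-0.11  0.15  0.68] w 0.00030241134713803017 t 2.2 p [ 0.5099 -0.0577  0.1069]
shift [ 0.0409 -0.0129 -0.0002] turn [ 0.003 -0.001 -0.001] F [-0.11  0.15  0.68] w 0.00030241134713803017 t 2.2 p [ 0.5099 -0.0577  0.1069]
shift [ 0.0539 -0.0229 -0.0002] turn [ 0.003 -0.001 -0.001] F [-0.11  0.15  0.68] w 0.00030241134713803017 t 2.2 p [ 0.5099 -0.0577  0.1069]
```

View pics/s2.png

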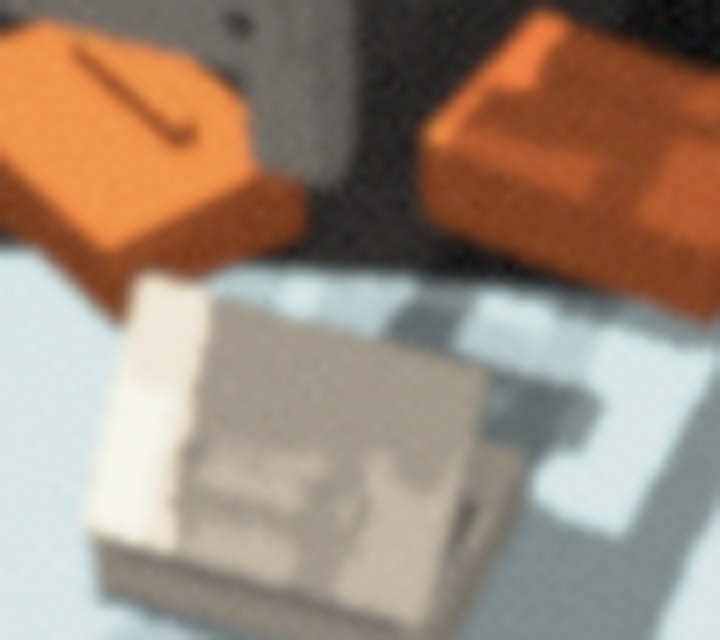

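This crop shows the lid still open with the arm's shadow on it, but no gripper where I expected one. I'll check the projection and the whole view.

```bash
python3 -c "
from to import *
p=sense()['tool_pos']; print(proj('scene',[p,p+[0,0,-.011],p+[0,0,.1]]),proj('top',[p]))
a=cv2.resize(grab_frame('scene'),None,fx=.71,fy=.71);b=cv2.resize(grab_frame('top'),None,fx=.71,fy=.71)
cv2.imwrite('pics/both.png',np.hstack([a,b])[:,:,::-1])"
```

```text
[[252.49983456 161.30573894]
 [252.69559215 165.29684805]
 [250.53689407 121.28527266]] [[316.29613435 245.5280818 ]]
```

View pics/both.png

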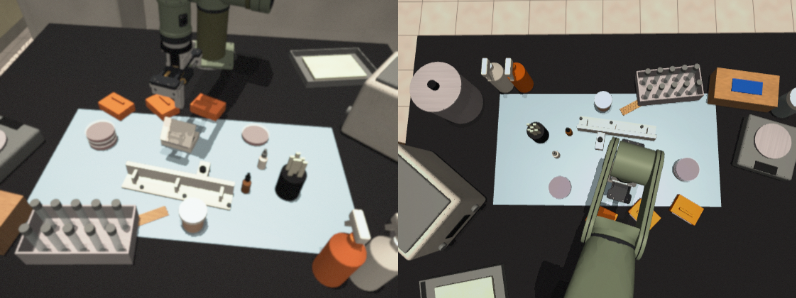

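```bash
python3 -c "
from to import *
crop('scene',190,70,130,130,4.6,'pics/s3.png')"
```

```text
(no output)
```

View pics/s3.png

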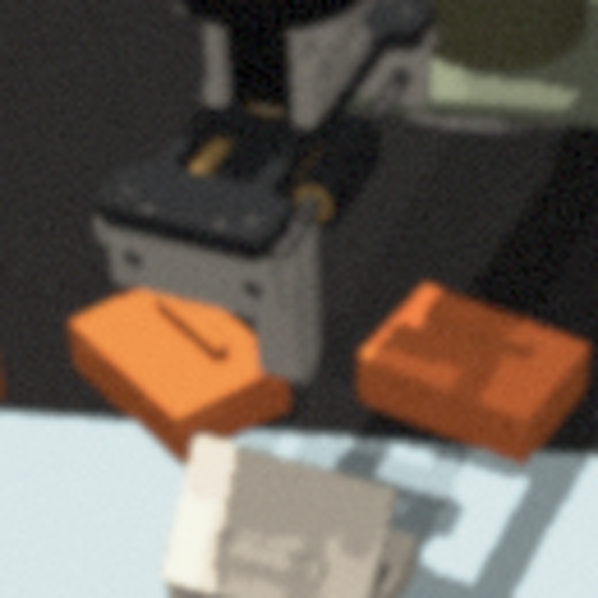

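The visible gripper part ends near (292,385) in this crop, but the fingertips should project at (288,438). I'll save a frame, go down a few centimetres along the lid-edge path, and look at what changes.

```bash
python3 -c "
from h import *
np.save('b.npy',grab_frame('scene'))"; python3 -m crank '.005 -.001 0 0 0 0 -1;.010 -.002 0 0 0 0 -1;.015 -.003 0 0 0 0 -1;.02 -.005 0 0 0 0 -1;.025 -.007 0 0 0 0 -1;.03 -.009 0 0 0 0 -1;.035 -.011 0 0 0 0 -1;.035 -.011 0 0 0 0 -1'
python3 -c "
from to import *
case(-.016,0,.055)
g=grab_frame('scene'); a=np.hstack([np.load('b.npy')[110:215,205:305],g[110:215,205:305]])
cv2.imwrite('pics/d1.png',cv2.resize(a,None,fx=4,fy=4,interpolation=2)[:,:,::-1]); s=sense()['tool_pos']
ax=R.from_quat(sense()['tcp_rot']).as_matrix()[:,1]
print((proj('scene',[s+[0,0,-.011],s+[0,0,-.011]+.0125*ax,s+[0,0,.086]+.088*ax])-[205,110])*4+[400,0])"
```

```text
clock: 3.45
tool_pos: [0.4983, -0.0544, 0.071]
tcp_rot: [0.562, 0.43, -0.561, 0.429]
wrist_force: [0.5, -0.4, -0.6]
gripper_width: 0.0007
shift [ 0.005  -0.0008 -0.    ] turn [ 0.004 -0.001  0.   ] F [ 0.51 -0.39 -0.61] w 0.0006522023763720281 t 3.45 p [ 0.4983 -0.0544  0.071 ]
[[601.95969146 256.97368821]
 [592.80525773 272.01228073]
 [521.08628452 226.1169245 ]]
```

View pics/d1.png

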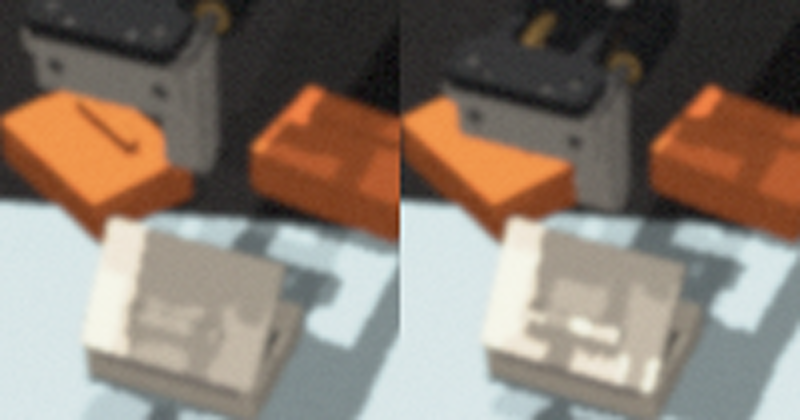

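The lid hasn't moved, and the whole gripper shows about 12 px higher in the image than its projected pose. I'll check this against the top view and the base's projection.

```bash
python3 -c "
from to import *
print(r.finger_overhang, [k for k in dir(r) if k[0]!='_'])
print(proj('scene',[[0,0,0],[.1,0,0],[.1,.1,0]])*1.42)
print((proj('top',[sense()['tool_pos']+[0,0,-.011]])-[250,190])*6)
crop('top',250,190,130,100,6,'pics/t2.png')"
```

```text
0.011 ['PlanningError', 'finger_overhang']
[[420.69497535 109.92012036]
 [417.15856887 136.25987496]
 [466.58238895 139.59107061]]
[[384.2819385  366.92515977]]
```

View pics/t2.png

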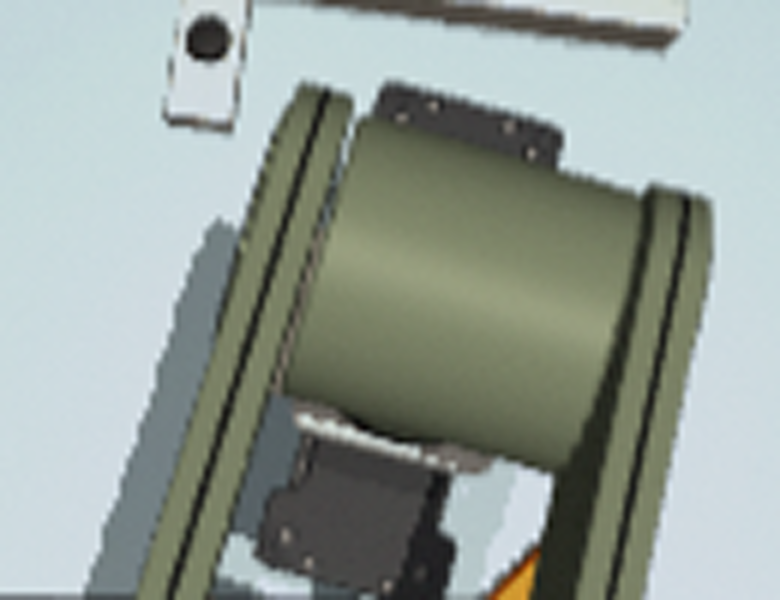

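```bash
python3 -c "
from to import *
T=lambda u,v:(u/6+250-.4,v/6+190-.4)
for z in (.16,.18,.2,.22,.24):
  f=(ray('top',*T(383,85),z)+ray('top',*T(562,132),z))/2; b=(ray('top',*T(252,552),z)+ray('top',*T(392,592),z))/2
  print(z,np.round((f+b)/2,4),np.linalg.norm(f-b), f,[ (proj('scene',[ray('top',*T(*q),z)])[0]-[205,110])*4+[400,0] for q in((383,85),(562,132))])
"
```

```text
0.16 [ 0.5057 -0.0539  0.16  ] 0.18758799401928553 [ 0.59488132 -0.08304666  0.16      ] [array([576.90749378, 256.87552083]), array([433.76611617, 218.37836208])]
0.18 [ 0.5044 -0.0528  0.18  ] 0.18344613653251252 [ 0.59156783 -0.08129344  0.18      ] [array([578.34368365, 218.90239135]), array([436.00440461, 181.36969723])]
0.2 [ 0.503  -0.0517  0.2   ] 0.17930427904573948 [ 0.58825433 -0.07954021  0.2       ] [array([579.82815104, 179.65279528]), array([438.3184796 , 143.10795051])]
0.22 [ 0.5017 -0.0505  0.22  ] 0.17516242155896655 [ 0.58494083 -0.07778699  0.22      ] [array([581.36337183, 139.06126974]), array([440.71225651, 103.52838353])]
0.24 [ 0.5004 -0.0494  0.24  ] 0.17102056407219351 [ 0.58162734 -0.07603377  0.24      ] [array([582.95199416,  97.05779767]), array([443.18992517,  62.56172023])]
```

The body sits right horizontally, but its height looks about 25–30 mm above what I expected. The tip is probably just over the lid edge, so I'll feel downward slowly, shifted 8 mm back towards the hinge.

```bash
python3 -m crank '0 .004 0 0 0 0 -1;0 .008 0 0 0 0 -1;.003 .008 0 0 0 0 -1;.006 .008 0 0 0 0 -1;.009 .007 0 0 0 0 -1;.012 .006 0 0 0 0 -1;.015 .005 0 0 0 0 -1;.018 .004 0 0 0 0 -1'
python3 -m crank '.003 -.001 0 0 0 0 -1;.006 -.002 0 0 0 0 -1;.009 -.003 0 0 0 0 -1;.012 -.005 0 0 0 0 -1;.015 -.006 0 0 0 0 -1;.018 -.007 0 0 0 0 -1;.018 -.007 0 0 0 0 -1;.018 -.007 0 0 0 0 -1'
python3 -c "
from to import *
case(-.026,0,.032)
g=grab_frame('scene'); a=np.hstack([np.load('b.npy')[110:215,205:305],g[110:215,205:305]])
cv2.imwrite('pics/d2.png',cv2.resize(a,None,fx=4,fy=4,interpolation=2)[:,:,::-1]); s=sense()['tool_pos']
print((proj('scene',[s+[0,0,-.011],s+[0,0,.02]])-[205,110])*4+[400,0])"
```

```text
clock: 4.55
tool_pos: [0.5028, -0.0556, 0.0534]
tcp_rot: [0.562, 0.43, -0.561, 0.43]
wrist_force: [0.3, 0.1, 0.5]
gripper_width: 0.0006
clock: 5.55
tool_pos: [0.496, -0.0537, 0.0351]
tcp_rot: [0.562, 0.43, -0.561, 0.43]
wrist_force: [-1.2, 1.7, -0.2]
gripper_width: 0.0008
shift [-0.0079 -0.0084 -0.0001] turn [ 0.003 -0.001 -0.001] F [-1.24  1.7  -0.23] w 0.0008408170033285768 t 5.55 p [ 0.496  -0.0537  0.0351]
[[605.92222868 301.39762465]
 [604.20734303 260.73010529]]
```

View pics/d2.png

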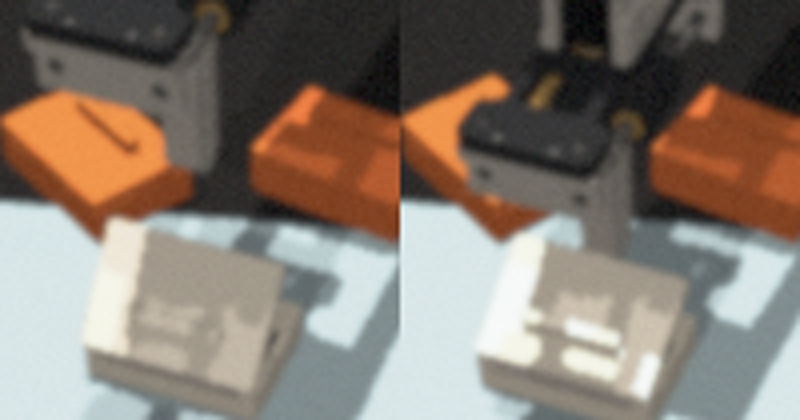

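The tip now visibly touches the lid's free edge at about (605,255), and the lid has gone down a little: its free corners are at (515,235) and (685,280). I'll fit the angle to get the true tip offset.

```bash
python3 -c "
from fit import *
S=lambda u,v:('scene',(u-400)/4+205-.4,v/4+110-.4)
C=lambda p,k:lid(p[3],*k[1:]) if k[0] else k[1:]
c=run(C,[((1,.07,.008,-.05),S(515,235)),((1,.07,.008,.05),S(685,278)),((1,0,.008,-.05),S(480,350)),((1,0,.008,.05),S(647,394)),((0,.035,-.05,0),S(482,380)),((0,.035,.05,0),S(650,416))],[.513,-.0584,-.268,.7])
print(W(c,lid(c[3],.07,.008,0)),sense()['tool_pos'])
"
```

```text
[ 0.51833212 -0.06302214 -0.22072346  0.35287792] [[0.2, -0.1], [0.9, -0.6], [-2.0, -0.8], [0.4, -0.6], [-0.8, 0.8], [0.3, 2.9]]
[np.float64(0.49108758360195387), np.float64(-0.05690902888724957), np.float64(0.055699043766461974)] [ 0.49609253 -0.05381389  0.0351439 ]
```

The lid is at about 0.35 rad with its edge at z≈0.056 while the TCP reads 0.035. So when closed the real tip is about 20 mm above the TCP reading, and I'll go by touch. Continuing gently.

```bash
python3 -m crank '.002 -.001 0 0 0 0 -1;.004 -.002 0 0 0 0 -1;.006 -.003 0 0 0 0 -1;.008 -.004 0 0 0 0 -1;.010 -.005 0 0 0 0 -1;.012 -.006 0 0 0 0 -1;.012 -.006 0 0 0 0 -1;.012 -.006 0 0 0 0 -1'
python3 -m crank '.0005 0 0 0 0 0 -1;.001 0 0 0 0 0 -1;.0015 0 0 0 0 0 -1;.002 0 0 0 0 0 -1;.0025 0 0 0 0 0 -1;.003 0 0 0 0 0 -1;.003 0 0 0 0 0 -1;.003 0 0 0 0 0 -1'

```

```text
clock: 6.6
tool_pos: [0.4904, -0.0523, 0.023]
tcp_rot: [0.562, 0.43, -0.561, 0.43]
wrist_force: [-1.9, 0.2, -0.0]
gripper_width: 0.0002
clock: 7.6
tool_pos: [0.4903, -0.0522, 0.02]
tcp_rot: [0.562, 0.43, -0.561, 0.43]
wrist_force: [-2.0, 0.8, 1.1]
gripper_width: 0.0003
```

```bash
python3 -m crank '.0005 0 0 0 0 0 -1;.001 0 0 0 0 0 -1;.0015 0 0 0 0 0 -1;.002 0 0 0 0 0 -1;.0025 0 0 0 0 0 -1;.003 0 0 0 0 0 -1;.003 0 0 0 0 0 -1;.003 0 0 0 0 0 -1'
python3 -m crank '.0005 0 0 0 0 0 -1;.001 0 0 0 0 0 -1;.0015 0 0 0 0 0 -1;.002 0 0 0 0 0 -1;.0025 0 0 0 0 0 -1;.003 0 0 0 0 0 -1;.003 0 0 0 0 0 -1;.003 0 0 0 0 0 -1'

```

```text
clock: 8.6
tool_pos: [0.4903, -0.0522, 0.0169]
tcp_rot: [0.562, 0.43, -0.561, 0.43]
wrist_force: [-2.9, 0.2, 0.6]
gripper_width: 0.0003
clock: 9.6
tool_pos: [0.4903, -0.0522, 0.0138]
tcp_rot: [0.562, 0.43, -0.561, 0.43]
wrist_force: [-1.8, -0.1, 1.4]
gripper_width: 0.0002
```

```bash
python3 -m crank '.0005 0 0 0 0 0 -1;.001 0 0 0 0 0 -1;.0015 0 0 0 0 0 -1;.002 0 0 0 0 0 -1;.0025 0 0 0 0 0 -1;.003 0 0 0 0 0 -1;.003 0 0 0 0 0 -1;.003 0 0 0 0 0 -1'
python3 -m crank '.0005 0 0 0 0 0 -1;.001 0 0 0 0 0 -1;.0015 0 0 0 0 0 -1;.002 0 0 0 0 0 -1;.0025 0 0 0 0 0 -1;.003 0 0 0 0 0 -1;.003 0 0 0 0 0 -1;.003 0 0 0 0 0 -1'

```

```text
clock: 10.6
tool_pos: [0.4903, -0.0522, 0.0118]
tcp_rot: [0.562, 0.43, -0.561, 0.43]
wrist_force: [-5.0, 1.6, 8.7]
gripper_width: 0.0001
clock: 11.6
tool_pos: [0.4908, -0.0523, 0.0096]
tcp_rot: [0.562, 0.43, -0.561, 0.43]
wrist_force: [-3.6, 0.6, 6.7]
gripper_width: 0.0003
```

The catch is engaged at about 7–9 N. The arm's stiffness is about 8 N/mm.

```bash
python3 -m crank '.0005 0 0 0 0 0 -1;.001 0 0 0 0 0 -1;.0015 0 0 0 0 0 -1;.002 0 0 0 0 0 -1;.0025 0 0 0 0 0 -1;.0025 0 0 0 0 0 -1;.0025 0 0 0 0 0 -1;.0025 0 0 0 0 0 -1'
python3 -m crank '.0005 0 0 0 0 0 -1;.001 0 0 0 0 0 -1;.0015 0 0 0 0 0 -1;.002 0 0 0 0 0 -1;.002 0 0 0 0 0 -1;.002 0 0 0 0 0 -1;.002 0 0 0 0 0 -1;.002 0 0 0 0 0 -1'

```

```text
clock: 12.6
tool_pos: [0.4908, -0.0523, 0.007]
tcp_rot: [0.562, 0.43, -0.561, 0.43]
wrist_force: [-2.3, 1.2, 2.3]
gripper_width: 0.0005
clock: 13.6
tool_pos: [0.491, -0.0524, 0.0051]
tcp_rot: [0.562, 0.429, -0.561, 0.43]
wrist_force: [-0.7, 0.8, -0.4]
gripper_width: 0.0002
```

The force has dropped away, which looks like the snap. I'll go on down to confirm a firm stop.

```bash
python3 -m crank '.0005 0 0 0 0 0 -1;.001 0 0 0 0 0 -1;.0015 0 0 0 0 0 -1;.002 0 0 0 0 0 -1;.002 0 0 0 0 0 -1;.002 0 0 0 0 0 -1;.002 0 0 0 0 0 -1;.002 0 0 0 0 0 -1'
python3 -m crank '.0005 0 0 0 0 0 -1;.001 0 0 0 0 0 -1;.0015 0 0 0 0 0 -1;.0015 0 0 0 0 0 -1;.0015 0 0 0 0 0 -1;.0015 0 0 0 0 0 -1;.0015 0 0 0 0 0 -1;.0015 0 0 0 0 0 -1'

```

```text
clock: 14.6
tool_pos: [0.4913, -0.0525, 0.0033]
tcp_rot: [0.562, 0.429, -0.561, 0.43]
wrist_force: [-1.6, 0.4, 3.9]
gripper_width: 0.0003
clock: 15.6
tool_pos: [0.4914, -0.0525, 0.0028]
tcp_rot: [0.562, 0.429, -0.561, 0.43]
wrist_force: [-5.3, 0.8, 10.4]
gripper_width: 0.0008
```

Firm stop at the shut height (10 N), so the lid is shut. I'll lift and move aside to see the case in both views.

```bash
python3 -m crank '-.03 0 0 0 0 0 -1;-.07 0 0 0 0 0 -1;-.1 0 .03 0 0 0 -1;-.1 0 .08 0 0 0 -1;-.1 0 .13 0 0 0 -1;-.1 0 .18 0 0 0 -1;-.1 0 .22 0 0 0 -1;-.1 0 .22 0 0 0 -1'
python3 -c "
from h import *
a=grab_frame('top')[195:275,275:355]; b=grab_frame('scene')[155:225,215:295]
z=lambda i,f:cv2.resize(i,None,fx=f,fy=f,interpolation=2)
o=np.zeros((400,800,3),np.uint8); o[:400,:400]=z(a,5); o[:350,400:]=z(b,5)
cv2.imwrite('pics/c1.png',cv2.resize(o,(800,400))[:,:,::-1])"
```

```text
clock: 16.6
tool_pos: [0.4333, -0.2675, 0.1024]
tcp_rot: [0.563, 0.428, -0.562, 0.429]
wrist_force: [0.2, 0.0, -0.2]
gripper_width: 0.0005
```

View pics/c1.png

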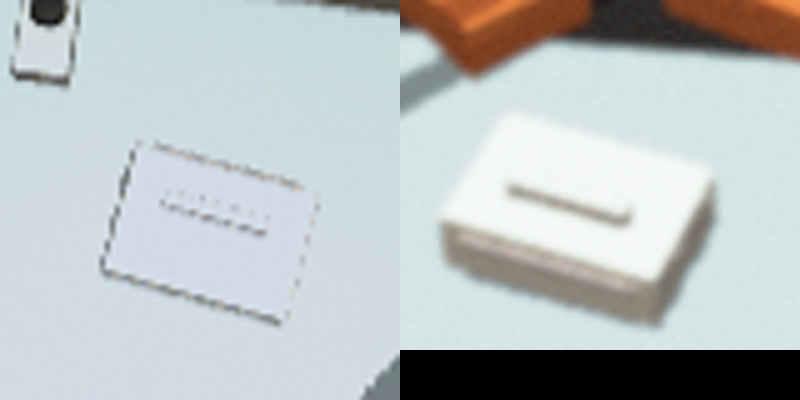

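The lid is shut flat in both views. The top view shows its corners at (137,143), (318,193), (103,270) and (282,322). The scene view shows them at (505,110), (715,168), (440,220) and (655,282).

```bash
cat > fit2.py <<'E'
from fit import *
T=lambda u,v:('top',u/5+275-.4,v/5+195-.4)
S=lambda u,v:('scene',(u-400)/5+215-.4,v/5+155-.4)
H=.032
def do(q):
    ks=[(.035,.05,H),(.035,-.05,H),(-.035,.05,H),(-.035,-.05,H)]
    return run(lambda p,k:k,[(k,T(*t)) for k,t in zip(ks,q[:4])]+[(k,S(*t)) for k,t in zip([ks[3],ks[2],ks[1],ks[0]],q[4:])],[.513,-.0584,-.268])
E
python3 - <<'E'
from fit2 import *
import re
c=do([(137,143),(318,193),(103,270),(282,322),(505,110),(715,168),(440,220),(655,282)])
s=open('to.py').read(); s=re.sub(r'^C=.*$',f'C=({c[0]:.4f},{c[1]:.4f},{c[2]:.4f})',s,flags=re.M); open('to.py','w').write(s)
import to
to.case(.010,0,.10)
E
```

```text
[ 0.52801212 -0.06271752 -0.26370699] [[-0.3, -0.3], [0.1, -0.3], [-0.4, -0.3], [0.7, -0.4], [0.3, -0.1], [0.2, -0.1], [-0.5, -0.9], [0.1, -0.6]]
shift [-0.0084  0.0482 -0.2196] turn [-0.002 -0.002 -0.002] F [-0.81  1.09  0.11] w 5.5532898982172134e-05 t 16.7 p [ 0.4335 -0.2646  0.1021]
```

The case is shut at (0.528, -0.0627) with yaw -0.264. My plan is to push it by the ridge with closed fingers to the fence, turning to the fence yaw on the way. Then I'll push its end to the stop, and finally do the slanting hold. First I position the fingers behind the ridge.

```bash
python3 -c "
from to import *
case(-.018,0,.0055-.011)"
```

```text
shift [ 0.097   0.02   -0.2194] turn [-0.002 -0.002 -0.002] F [-0.81  1.09  0.11] w 5.5532898982172134e-05 t 16.7 p [ 0.4335 -0.2646  0.1021]
```

```bash
python3 -m crank '0 .01 -.05 0 0 0 -1;0 .02 -.1 0 0 0 -1;0 .02 -.15 0 0 0 -1;0 .02 -.2 0 0 0 -1;.02 .02 -.2194 0 0 0 -1;.05 .02 -.2194 0 0 0 -1;.075 .02 -.2194 0 0 0 -1;.085 .02 -.2194 0 0 0 -1'
python3 -c "
from to import *
case(-.018,0,.0055-.011);case(-.0065,0,.0055-.011);go(.6271,-.0399,-.135,.0055-.011)"
```

```text
clock: 17.7
tool_pos: [0.5089, -0.0559, 0.0158]
tcp_rot: [0.561, 0.431, -0.561, 0.429]
wrist_force: [0.2, 0.5, 0.5]
gripper_width: 0.0003
shift [0.0103 0.0022 0.0016] turn [ 0.001 -0.002  0.001] F [0.21 0.46 0.45] w 0.00028044016733318135 t 17.7 p [ 0.5089 -0.0559  0.0158]
shift [0.0103 0.0137 0.0017] turn [ 0.001 -0.002  0.001] F [0.21 0.46 0.45] w 0.00028044016733318135 t 17.7 p [ 0.5089 -0.0559  0.0158]
shift [ 0.0102  0.11   -0.0461] turn [-0.128 -0.002  0.001] F [0.21 0.46 0.45] w 0.00028044016733318135 t 17.7 p [ 0.5089 -0.0559  0.0158]
```

```bash
python3 -m crank '.004 0 0 0 0 0 -1;.008 0 0.001 0 0 0 -1;.0102 0 .0016 0 0 0 -1;.0102 .004 .0016 0 0 0 -1;.0102 .008 .0016 0 0 0 -1;.0102 .012 .0016 0 0 0 -1;.0102 .014 .0016 0 0 0 -1;.0102 .016 .0016 0 0 0 -1'
python3 -c "
from to import *
go(.6271,-.0399,-.135,.0055-.011)"
```

```text
clock: 18.7
tool_pos: [0.523, -0.0613, 0.0054]
tcp_rot: [-0.561, -0.432, 0.562, -0.429]
wrist_force: [-2.5, 1.3, 3.0]
gripper_width: 0.0005
shift [-0.0004  0.0949 -0.0477] turn [-0.128 -0.002  0.004] F [-2.53  1.29  3.03] w 0.0005476912793653789 t 18.7 p [ 0.523  -0.0613  0.0054]
```

```bash
python3 -m crank '0 .005 -.0025 -.007 0 0 -1;0 .010 -.005 -.014 0 0 -1;0 .015 -.0075 -.021 0 0 -1;0 .020 -.010 -.028 0 0 -1;0 .025 -.0125 -.035 0 0 -1;0 .030 -.015 -.042 0 0 -1;0 .035 -.0175 -.049 0 0 -1;0 .04 -.02 -.056 0 0 -1'
python3 - <<'E'
from to import *
go(.6271,-.0399,-.135,.0055-.011)
np.save('m1.npy',grab_frame('scene'))
E
```

```text
clock: 19.7
tool_pos: [0.5673, -0.0524, 0.0054]
tcp_rot: [-0.549, -0.447, 0.549, -0.444]
wrist_force: [-3.6, -0.4, 3.0]
gripper_width: 0.0003
shift [-0.0003  0.056  -0.0245] turn [-0.071 -0.002  0.004] F [-3.64 -0.43  3.  ] w 0.0003053363070270944 t 19.7 p [ 0.5673 -0.0524  0.0054]
```

```bash
python3 -m crank '0 .005 -.0025 -.01 0 0 -1;0 .010 -.005 -.02 0 0 -1;0 .015 -.0075 -.03 0 0 -1;0 .020 -.010 -.04 0 0 -1;0 .025 -.0125 -.05 0 0 -1;0 .030 -.015 -.06 0 0 -1;0 .035 -.0175 -.065 0 0 -1;0 .04 -.019 -.071 0 0 -1'
python3 - <<'E'
from to import *
go(.6271,-.0399,-.135,.0055-.011)
E
```

```text
clock: 20.75
tool_pos: [0.6116, -0.0416, 0.0054]
tcp_rot: [0.533, 0.466, -0.532, 0.464]
wrist_force: [-2.8, -0.3, 3.7]
gripper_width: 0.0005
shift [-0.0001  0.0152 -0.0037] turn [ 0.    -0.003  0.002] F [-2.85 -0.32  3.73] w 0.0005362070526361274 t 20.75 p [ 0.6116 -0.0416  0.0054]
```

```bash
python3 -m crank '0 .003 -.001 0 0 0 -1;0 .006 -.002 0 0 0 -1;0 .009 -.003 0 0 0 -1;0 .0105 -.0035 0 0 0 -1;0 .012 -.0035 0 0 0 -1;0 .013 -.0035 0 0 0 -1;0 .0135 -.0035 0 0 0 -1;0 .0135 -.0035 0 0 0 -1'
python3 - <<'E'
from to import *
go(.6271,-.0399,-.135,.0055-.011)
g=grab_frame('scene'); np.save('m2.npy',g)
# brightness diff to first empty frame near fence, print projected corners of home for reference
f=(.633529,-.040757,-.134657)
E
```

```text
clock: 21.75
tool_pos: [0.6255, -0.0397, 0.0054]
tcp_rot: [0.533, 0.467, -0.532, 0.464]
wrist_force: [-3.2, 1.1, 3.3]
gripper_width: 0.0003
shift [-0.0001  0.0017 -0.0001] turn [ 0.    -0.003  0.002] F [-3.21  1.07  3.28] w 0.0003291062118755184 t 21.75 p [ 0.6255 -0.0397  0.0054]
```

```bash
python3 -m crank '0 .0005 0 0 0 0 -1;0 .001 0 0 0 0 -1;0 .0015 0 0 0 0 -1;0 .002 0 0 0 0 -1;0 .002 0 0 0 0 -1;0 .002 0 0 0 0 -1;0 .002 0 0 0 0 -1;0 .002 0 0 0 0 -1'
python3 -m crank '0 .0005 0 0 0 0 -1;0 .001 0 0 0 0 -1;0 .0012 0 0 0 0 -1;0 .0012 0 0 0 0 -1;0 .0012 0 0 0 0 -1;0 .0012 0 0 0 0 -1;0 .0012 0 0 0 0 -1;0 .0012 0 0 0 0 -1'
```

```text
clock: 22.8
tool_pos: [0.6275, -0.0401, 0.0054]
tcp_rot: [0.533, 0.466, -0.532, 0.464]
wrist_force: [-3.3, 0.4, 2.9]
gripper_width: 0.0007
clock: 23.8
tool_pos: [0.6279, -0.0402, 0.0054]
tcp_rot: [-0.533, -0.467, 0.533, -0.463]
wrist_force: [-5.6, 1.0, 5.1]
gripper_width: 0.0004
```

The case touches the fence with rising force. Now I'll go to its right end to push it along the fence to the stop.

```bash
python3 -m crank '0 -.006 0 0 0 0 -1;-.03 -.006 0 0 0 0 -1;-.045 -.006 .02 0 0 0 -1;-.045 0 .07 0 0 0 -1;-.045 .0115 .107 0 0 0 -1;-.01 .0115 .107 0 0 0 -1;.01 .0115 .107 0 0 0 -1;.02 .0115 .107 0 0 0 -1'
python3 - <<'E'
from h import *
s=sense();print(s['tool_pos'],s['wrist_force'])
f=(.674925,.004092); c,sn=np.cos(-.134657),np.sin(-.134657)
d=s['tool_pos'][:2]-f; print("finger in stop frame",d[0]*c+d[1]*sn,-d[0]*sn+d[1]*c)
# top view: profile along fence-y at fx=-.055, z=.032 and .03
g=grab_frame('top').astype(float).mean(2)
for fx in(-.05,-.06):
  out=[]
  for fy in np.arange(.004,-.15,-.002):
    X=[f[0]+c*fx-sn*fy,f[1]+sn*fx+c*fy,.031]; u,v=proj('top',X)[0]; out.append(int(cv2.getRectSubPix(g.astype(np.float32),(1,1),(u,v))[0,0]))
  print(fx,out)
E
```

```text
clock: 24.8
tool_pos: [0.6234, -0.1475, -0.017]
tcp_rot: [-0.532, -0.468, 0.533, -0.463]
wrist_force: [0.7, 0.1, -0.9]
gripper_width: 0.0006
[ 0.62337241 -0.14746733 -0.01704708] [ 0.70507153  0.14444589 -0.90342604]
finger in stop frame -0.030739003436013105 -0.15710829181502586
-0.05 [220, 199, 117, 185, 224, 224, 224, 223, 223, 224, 224, 223, 223, 224, 224, 224, 223, 224, 224, 223, 223, 223, 224, 224, 224, 224, 224, 224, 224, 224, 224, 223, 216, 183, 169, 164, 163, 163, 164, 164, 163, 163, 163, 164, 166, 184, 176, 164, 164, 165, 167, 164, 142, 65, 59, 87, 117, 117, 117, 113, 97, 49, 68, 104, 118, 118, 118, 111, 86, 91, 75, 54, 46, 47, 36, 31, 50]
-0.06 [222, 211, 195, 190, 220, 224, 224, 224, 224, 224, 224, 224, 223, 224, 224, 224, 224, 224, 224, 224, 224, 224, 224, 224, 224, 224, 224, 224, 224, 224, 224, 223, 185, 164, 165, 164, 164, 164, 164, 163, 163, 164, 164, 166, 202, 224, 224, 224, 224, 223, 220, 194, 104, 60, 103, 119, 122, 121, 119, 86, 55, 65, 121, 121, 120, 119, 115, 107, 113, 119, 120, 121, 121, 121, 120, 121, 120]
```

The top-view profile shows only one dark seam at the stop face, so the case end is already within 1–2 mm. I'll push from the end until I feel the stop.

```bash
python3 -m crank '0 0 -.01 0 0 0 -1;0 0 -.02 0 0 0 -1;0 0 -.03 0 0 0 -1;0 0 -.038 0 0 0 -1;0 0 -.041 0 0 0 -1;0 0 -.044 0 0 0 -1;0 0 -.045 0 0 0 -1;0 0 -.046 0 0 0 -1'
python3 -m crank '0 0 -.0005 0 0 0 -1;0 0 -.001 0 0 0 -1;0 0 -.0015 0 0 0 -1;0 0 -.002 0 0 0 -1;0 0 -.0025 0 0 0 -1;0 0 -.0025 0 0 0 -1;0 0 -.0025 0 0 0 -1;0 0 -.0025 0 0 0 -1'
```

```text
clock: 25.85
tool_pos: [0.6292, -0.1019, -0.0176]
tcp_rot: [-0.532, -0.468, 0.533, -0.462]
wrist_force: [-0.9, -1.8, -0.1]
gripper_width: 0.0004
clock: 26.85
tool_pos: [0.6293, -0.101, -0.0176]
tcp_rot: [-0.531, -0.467, 0.534, -0.463]
wrist_force: [-1.2, -6.0, -0.9]
gripper_width: 0.0006
```

The end is firm on the stop (6 N over 0.9 mm). Back off, lift, and return behind the ridge.

```bash
python3 -m crank '0 0 .006 0 0 0 -1;-.03 0 .006 0 0 0 -1;-.055 -.01 .006 0 0 0 -1;-.055 -.0195 -.02 0 0 0 -1;-.055 -.0195 -.06 0 0 0 -1;-.045 -.0195 -.06 0 0 0 -1;-.035 -.0195 -.06 0 0 0 -1;-.03 -.0195 -.06 0 0 0 -1'
python3 - <<'E'
from to import *
print(np.mean([sense()['wrist_force']],0)); F=[]
for i in range(6): grab_frame('top'); F.append(sense()['wrist_force'])
print("bias",np.mean(F,0),np.std(F,0))
c,s=np.cos(-.1347),np.sin(-.1347)
go(.6271,-.0399,-.1347,.0035-.011)
E
```

```text
clock: 27.85
tool_pos: [0.6172, -0.0396, 0.0112]
tcp_rot: [-0.531, -0.468, 0.535, -0.462]
wrist_force: [-0.6, -0.5, -0.9]
gripper_width: 0.0002
[-0.62330876 -0.49632102 -0.87346739]
bias [-0.17180388 -0.2803208  -0.28929503] [0.60018652 0.3968906  0.65946183]
shift [ 0.0094  0.0086 -0.0008] turn [-0.001 -0.001  0.007] F [-0.09  0.11  0.61] w 0.0006278547474286912 t 28.15 p [ 0.6185 -0.0395  0.0129]
```

```bash
python3 -m crank '.004 0 0 0 0 0 -1;.007 0 -.0008 0 0 0 -1;.008 0 -.0008 0 0 0 -1;.009 0 -.0008 0 0 0 -1;.0095 0 -.0008 0 0 0 -1;.010 0 -.0008 0 0 0 -1;.010 0 -.0008 0 0 0 -1;.010 0 -.0008 0 0 0 -1'
python3 -m crank '0 .002 0 0 0 0 -1;0 .004 0 0 0 0 -1;0 .005 0 0 0 0 -1;0 .006 0 0 0 0 -1;0 .007 0 0 0 0 -1;0 .0075 0 0 0 0 -1;0 .008 0 0 0 0 -1;0 .008 0 0 0 0 -1'
```

```text
clock: 29.15
tool_pos: [0.6186, -0.0386, 0.0039]
tcp_rot: [-0.531, -0.467, 0.534, -0.463]
wrist_force: [-2.7, 0.9, 6.0]
gripper_width: 0.0004
clock: 30.15
tool_pos: [0.6258, -0.0395, 0.0039]
tcp_rot: [-0.531, -0.468, 0.534, -0.462]
wrist_force: [-3.1, 1.0, 4.6]
gripper_width: 0.0008
```

```bash
cat > fz.py <<'E'
from h import *
F=[]
for i in range(8): grab_frame('top'); F.append(sense()['wrist_force'])
m=np.mean(F,0)+[.2,.3,.3]; c,s=np.cos(-.1347),np.sin(-.1347); st=sense()
print("fence push %.2f side %.2f down %.2f"%(-(m[0]*c+m[1]*s),-(-m[0]*s+m[1]*c),m[2]),np.std(F,0).round(2),st['tool_pos'],st['clock'])
E
python3 -m crank '.0003 .0005 0 0 0 0 -1;.0006 .001 0 0 0 0 -1;.0008 .0015 0 0 0 0 -1;.0008 .002 0 0 0 0 -1;.0008 .0025 0 0 0 0 -1;.0008 .003 0 0 0 0 -1;.0008 .003 0 0 0 0 -1;.0008 .003 0 0 0 0 -1'; python3 fz.py
```

```text
clock: 31.15
tool_pos: [0.6261, -0.0396, 0.0038]
tcp_rot: [-0.529, -0.469, 0.536, -0.461]
wrist_force: [-8.7, 0.1, 11.3]
gripper_width: 0.0005
fence push 9.04 side -0.03 down 12.05 [0.43 0.38 0.26] [ 0.62610541 -0.0395318   0.00380375] 31.55
```

Down is too high and the tip may be dragging on the lid short of the ridge. I'll ease the down force and slide forward.

```bash
python3 -m crank '-.001 0 0 0 0 0 -1;-.001 0 0 0 0 0 -1;-.001 .0005 0 0 0 0 -1;-.001 .001 0 0 0 0 -1;-.001 .0015 0 0 0 0 -1;-.001 .002 0 0 0 0 -1;-.001 .002 0 0 0 0 -1;-.001 .002 0 0 0 0 -1'; python3 fz.py
```

```text
clock: 32.55
tool_pos: [0.6262, -0.0395, 0.0043]
tcp_rot: [-0.528, -0.47, 0.537, -0.46]
wrist_force: [-5.2, 0.8, 4.0]
gripper_width: 0.0007
fence push 5.90 side -0.08 down 4.67 [0.59 0.21 0.44] [ 0.62623154 -0.03952754  0.00429507] 32.95
```

```bash
python3 -m crank '-.001 -.001 0 0 0 0 -1;-.002 -.001 0 0 0 0 -1;-.003 -.001 0 0 0 0 -1;-.003 -.001 0 0 0 0 -1;-.003 -.001 0 0 0 0 -1;-.003 -.001 0 0 0 0 -1;-.003 -.001 0 0 0 0 -1;-.003 -.001 0 0 0 0 -1'; python3 fz.py; python3 -c "
from to import *
go(.6271,-.0399,-.1347,.0050-.011)"
```

```text
clock: 33.95
tool_pos: [0.6253, -0.0394, 0.0073]
tcp_rot: [-0.528, -0.47, 0.537, -0.46]
wrist_force: [0.6, 0.2, -0.1]
gripper_width: 0.0005
fence push -0.34 side -0.45 down 0.32 [0.51 0.55 0.54] [ 0.625296   -0.03940915  0.0073218 ] 34.35
shift [0.0023 0.0019 0.0002] turn [-0.    -0.001  0.019] F [ 0.63  0.55 -0.99] w 0.00028277917446455 t 34.35 p [ 0.6253 -0.0394  0.0073]
```

```bash
python3 -m crank '.0008 0 0 0 0 .01 -1;.0008 0 0 0 0 .019 -1;.0008 .0005 0 0 0 .019 -1;.0008 .001 0 0 0 .019 -1;.0008 .0015 0 0 0 .019 -1;.0008 .002 0 0 0 .019 -1;.0008 .0025 0 0 0 .019 -1;.0008 .003 0 0 0 .019 -1'; python3 fz.py; python3 -c "
from to import *
go(.6271,-.0399,-.1347,.0050-.011)"
```

```text
clock: 35.35
tool_pos: [0.6283, -0.0398, 0.0065]
tcp_rot: [0.533, 0.465, -0.532, 0.465]
wrist_force: [0.1, -0.3, 0.2]
gripper_width: 0.0005
fence push -0.20 side -0.09 down 0.24 [0.3  0.36 0.55] [ 0.62825221 -0.03980351  0.00645797] 35.75
shift [ 0.0015 -0.0011  0.0003] turn [-0.    -0.001 -0.   ] F [ 0.09 -0.58 -0.11] w 0.00019158949186513823 t 35.75 p [ 0.6283 -0.0398  0.0065]
```

It was indeed friction, as the ridge hasn't been reached yet. Advancing, still just above the lid.

```bash
python3 -m crank '0 .0005 0 0 0 0 -1;0 .001 0 0 0 0 -1;0 .0015 0 0 0 0 -1;0 .002 0 0 0 0 -1;0 .0025 0 0 0 0 -1;0 .003 0 0 0 0 -1;0 .003 0 0 0 0 -1;0 .003 0 0 0 0 -1'; python3 fz.py
```

```text
clock: 36.75
tool_pos: [0.6288, -0.0398, 0.0062]
tcp_rot: [-0.532, -0.467, 0.533, -0.464]
wrist_force: [-7.2, 0.6, 4.3]
gripper_width: 0.0004
fence push 6.92 side 0.07 down 5.19 [0.34 0.52 0.47] [ 0.62883321 -0.03984161  0.00618979] 37.15
```

```bash
python3 -m crank '0 .002 0 0 0 0 -1;0 .0025 0 0 0 0 -1;.0002 .003 0 0 0 0 -1;.0002 .0035 0 0 0 0 -1;.0002 .004 0 0 0 0 -1;.0002 .0045 0 0 0 0 -1;.0002 .0045 0 0 0 0 -1;.0002 .0045 0 0 0 0 -1'; python3 fz.py; python3 -c "
from to import *
go(.6271,-.0399,-.1347,.0050-.011)"
```

```text
clock: 38.15
tool_pos: [0.6286, -0.0398, 0.0061]
tcp_rot: [-0.529, -0.469, 0.536, -0.461]
wrist_force: [-12.8, 2.2, 10.7]
gripper_width: 0.0005
fence push 12.69 side 0.69 down 11.28 [0.6  0.34 0.59] [ 0.62859924 -0.03980815  0.00608588] 38.55
shift [ 0.0011 -0.0015  0.0003] turn [ 0.001 -0.001  0.015] F [-13.09   1.14  10.59] w 0.00042338511845215143 t 38.55 p [ 0.6286 -0.0398  0.0061]
```

```bash
python3 -m crank '-.0003 .0048 0 0 0 .01 -1;-.0003 .0048 0 0 0 .01 -1;-.0003 .0048 0 0 0 .01 -1;-.0003 .0048 0 0 0 .01 -1;-.0003 .0048 0 0 0 .01 -1;-.0003 .0048 0 0 0 .01 -1;-.0003 .0048 0 0 0 .01 -1;-.0003 .0048 0 0 0 .01 -1'; python3 fz.py
```

```text
clock: 39.55
tool_pos: [0.6286, -0.0398, 0.0061]
tcp_rot: [-0.529, -0.47, 0.536, -0.461]
wrist_force: [-12.9, 2.0, 10.5]
gripper_width: 0.0006
fence push 12.17 side 0.56 down 10.36 [0.31 0.55 0.39] [ 0.6286056  -0.03982156  0.00614958] 39.95
```

```bash
python3 -m crank '-.0006 .0052 0 0 0 .01 -1;-.0007 .0055 0 0 0 .01 -1;-.0007 .0055 0 0 0 .01 -1;-.0007 .0055 0 0 0 .01 -1;-.0007 .0055 0 0 0 .01 -1;-.0007 .0055 0 0 0 .01 -1;-.0007 .0055 0 0 0 .01 -1;-.0007 .0055 0 0 0 .01 -1'; python3 fz.py
```

```text
clock: 40.95
tool_pos: [0.6286, -0.0398, 0.0062]
tcp_rot: [-0.528, -0.47, 0.536, -0.461]
wrist_force: [-13.2, 1.9, 8.2]
gripper_width: 0.0006
fence push 12.88 side 0.44 down 9.93 [0.27 0.49 0.38] [ 0.62853079 -0.03983841  0.0061388 ] 41.35
```

```bash
python3 -m crank '-.001 .0058 0 0 0 .01 -1;-.0013 .0059 0 0 0 .01 -1;-.0013 .0059 0 0 0 .01 -1;-.0013 .0059 0 0 0 .01 -1;-.0013 .0059 0 0 0 .01 -1;-.0013 .0059 0 0 0 .01 -1;-.0013 .0059 0 0 0 .01 -1;-.0013 .0059 0 0 0 .01 -1'; python3 fz.py; python3 - <<'E'
from h import *
a=grab_frame('scene')[180:270,200:330]; np.save('end.npy',a)
cv2.imwrite('pics/end.png',cv2.resize(a,None,fx=6,fy=6,interpolation=2)[:,:,::-1])
f=(.633529,-.040757); c,s=np.cos(-.134657),np.sin(-.134657)
for q in[(-.035,.05),(-.035,-.05),(.035,-.05),(.035,.05)]:
  print(q,((proj('scene',[[f[0]+c*q[0]-s*q[1],f[1]+s*q[0]+c*q[1],.032]])-[200,180]+.4)*6).round())
E
```

```text
clock: 42.35
tool_pos: [0.6284, -0.0398, 0.0062]
tcp_rot: [-0.528, -0.471, 0.537, -0.461]
wrist_force: [-12.0, 1.3, 8.6]
gripper_width: 0.0005
fence push 12.84 side 0.33 down 8.12 [0.36 0.35 0.37] [ 0.62844945 -0.03981596  0.0062205 ] 42.75
(-0.035, 0.05) [[495. 261.]]
(-0.035, -0.05) [[211. 208.]]
(0.035, -0.05) [[146. 365.]]
(0.035, 0.05) [[445. 424.]]
```

View pics/end.png

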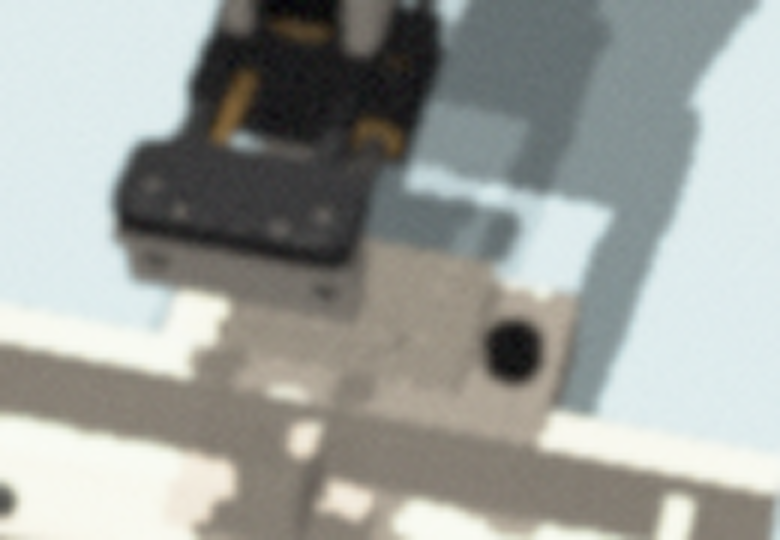

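The picture shows the case end against the stop, with its near corner at (495,262) against a predicted (495,261). No gap is visible at the stop or fence. The push is 12.8 N to the fence and 8.1 N down, and steady, so I'm handing in.

```bash
python3 -c "
from workcell import *
ticket.close_job()"
```

```text
the job is handed in; nothing more can be done
```

I pressed the lid down until the catch snapped, then pushed the case to the fence by the ridge. I pushed its end against the stop and handed in at about 43 s, still holding it with closed fingers on the ridge.

**Last checks:**
- **Lid:** The force rose to about 9 N, dropped to nothing, then met a firm stop at 10 N. Both camera views then showed the lid flat.
- **Stop:** I felt 6 N of resistance at the end. In the last picture the case corner was within about a pixel of its predicted home position, with no gap visible.
- **Hold:** The averaged push was 12.8 N to the fence and 8.1 N down, with 0.3 N sideways. This is force at the tool; bench friction may take up to 3 N, so the fence itself may feel only 10–13 N.

**What disagreed or didn't go to plan:**
- **Fingertip height:** The fingertips contacted about 40 mm higher than the stated tool geometry says, so I found heights by touch.
- **Case shift:** The case slid about 15 mm while I was shutting the lid, and I measured its position again afterwards.
- **Down force:** In the final hold the tip seems to sit 1–2 mm above the lid. The downward force then goes mostly through friction on the ridge rather than the tip resting on the lid.
- **Right end and fence:** The gripper hid part of the case in the last picture. That it lies flat along the whole fence comes from the push and the picture fit, not from seeing all of it.

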